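Clip the relay back on its rail

ROBOT

A 6-joint arm with a two-finger parallel gripper is mounted at the origin on the work surface. World frame = base frame: x ahead of the robot, y to its left, z up, the work surface at z = 0. Lengths are in m, angles in rad, forces in N, time in s.
With the tool pointing down it reaches from about 0.35 to 0.85 m from the base axis. Payload 8.1 kg.
Tool frame: the origin (TCP) lies between the finger pads; the fingertips stand ctrl.tips_ahead ahead of it and the grasp point (between the pads) lies 2 mm behind it (ctrl.tips_ahead is the distance from the TCP to the fingertips, in m); z points along the fingers, y is the line along which they close (so a half turn about z gives the same grasp; the last joint's range is limited). The gripper opens to 93 mm and grips with 3 to 60 N. Pads are 15 mm wide; open, the fingers measure 128 mm over their backs; the gripper's body (75 mm by 188 mm) begins 65 mm behind the grasp point.
Start: joints at [1.043, 0.13, 1.488, -0, 1.523, -0.085], TCP at [0.257, 0.542, 0.236] pointing down, gripper open.
Joint ranges: [-2.96, 2.96], [-0.89, 2.26], [0.02, 2.5], [-1.34, 4.48], [0, 2.73], [-2.66, 2.66]. Speed limits (rad/s): [2.39, 2.39, 2.79, 3.14, 3.14, 3.14].

INTERFACE

Orientations are given as a unit quaternion [x, y, z, w].
In Python, from plant import ctrl gives the robot as it stands.
- The arm moves only by the tool send_rows, never from a script. Its argument "targets" is a list of rows, each a list of 5 numbers: the opening, from 0 (shut) to 1 (fully open), then the shift along the tool's x, y, z in m, then the turn about the tool's z in rad. In form: [[fingers, dx, dy, dz, turn], ...]. A call has 1 to 5 rows; each row is the pose to reach, as a shift and turn from the pose commanded when the call began, along the tool's axes at that moment; what a row does not reach only later rows make up. A row lasts 1/10 s, in which the tool goes at most 50 mm and 8.59 degrees, less where a joint would pass 70% of its speed; a pose out of reach is approached as far as the arm can. A call with a gripper value outside its range is refused whole. The fingers move at their own pace and stop on an object; "grip_force" is the grip in N (left out, the last holds). Time passes only in rows, so rows that repeat a pose let the fingers close. It gives the time, the measured TCP pose, the force, the opening and the grip force at its end, in the units of the state.
- ctrl.observe(): the state, without advancing time (a new reading comes with each control period).
- ctrl.read_camera(name): name is "side" or "top" or "wrist"; returns the picture (384x512x3 uint8, blue, green, red); there is no depth.
- ctrl.camera_info(name): a dict with "vfov" (degrees; the focal length in pixels is half the picture's height over the tangent of half this angle, whatever the lens; pixels are square), "cx", "cy" (the principal point, pixels), "world_to_cam" (4x4, takes a point from world to camera coordinates). Camera axes: x right, y down, z forward; pixel columns grow to the right and rows downward; lengths in m; the calibration is good to about 2 mm. A picture is of the moment at which its call begins: read the wrist's pose just before it. camera_info takes no time and is no camera call; for the wrist camera it gives the pose at the moment of the call.
- ctrl.sign_off(): hands the job in; it is judged then, once.
The state is a dict: "time": time; "joint_positions": joint angles; "joint_velocities": joint speeds; "tau": joint torques, N m; "position": TCP position; "orientation": TCP orientation; "force": force on the tool from outside, world axes, zero at the start; "torque": the same for the moment, N m; "opening": finger opening in m; "grasp_force": force on a finger pad.
Only numpy, scipy, OpenCV 4.12 (cv2) and the standard library are available. Lean on these libraries where they do the work, as an engineer would, in place of code of your own. Each camera call takes 0.05 s, during which the arm holds its last target. There are 200 camera calls.

TASK

Take the red chisel off the control plate and lay it on the green mat. Then fit the loose black relay in the gap between the two grey ones: holding it leaned back, hook its rigid lip under the edge of the rail that faces the robot, let go so that it rests leaning on its orange sprung foot, and press its far end down from above until the foot clicks under the rail and it sits level. Leave everything else on the bench where it lies.

Things in the scene. Friction and masses are not known exactly. Their poses are not given: they have to be found in the camera images.
- gap (a point): Middle of the free gap on the aluminium rail, on its top face, 34 mm above the bench. Rail along y; z up; x across it, away from the robot. Its top is a flange 40 mm wide (x -20 to +20) and 3 mm thick over a web 20 mm wide, so each edge overhangs by 10 mm, 21 mm clear below. The edge at x = -20 mm faces the robot. The gap is 48 mm wide (y -24 to +24); it moves along the rail.
- fitted: Two grey relays with blue tops, fixed on the rail either side of the gap; origin and axes as point gap. Each, |y| 24 to 60 mm: near shoulder from x = -45 mm, 24 mm over the rail top; nose x -21 to +21 mm, up to 60 mm over the rail top; far shoulder to x = +60 mm, 14 mm over it. Black end stops outside them.
- plate: White control plate, fixed, 10 mm thick, that carries the rail; origin on the bench below the rail's middle, x -80 to +110 mm, y -135 to +135 mm, axes as point gap. A copper bar at x = -68 mm (top 18 mm above the bench), a grey wiring duct at x 84 to 108 mm (top 44 mm above the bench). Turned up to 0.25 rad.
- module_center (a point): Centre of the loose black relay (0.25 kg), half-way up its 76 mm; it starts standing upright. z up, x from its lip end to its sprung-foot end. From this point: feet -38, seat -22, shoulders +2 (lip end, from x = -45 mm) and -8 (foot end, to x = +60 mm), nose top +38 mm. 36 mm wide in y. Nose: x -21 to +21 mm, yellow on top: grip it across x (42 mm).
- module_seat (a point): Point of the loose relay's flat underside that belongs on the rail's top: once fitted it lies at the gap point, axes parallel. 22 mm below module_center, same axes.
- module_lip (a point): Upper edge of the lip's tip, 16 mm to -x of the middle, 7.5 mm below the seat. The rigid lip is a ledge, relay-wide, pointing to +x from a hook leg (inner face x = -21.5, outer -30 mm; lowest point 12 mm below the seat). The mouth above it: 5 mm high at the leg, 7.5 mm at the tip. It takes the flange with the relay leaned about 0.36 rad, lip end low, and can then rock to level.
- module_press (a point): Middle of the orange patch to press, on the shoulder at the foot end of the loose relay, 43 mm to +x of its middle, 14 mm above the seat; the shoulder runs from x = 21 to 60 mm.
- foot (a joint): Sprung orange foot under the relay's +x end: how far it is pushed outwards, m (0 at rest, 0.009 at most; 1500 N/m, 6 N preload). Its slope rides on the rail's far edge, then its tip, at x = +16.5 mm, 4.5 mm below the seat, snaps under it. Hooked and not pressed, the relay rests on it leaning 0.2 to 0.32 rad; about 7 to 12 N down on the patch, 10 to 15 mm of travel, snaps it home.
- chisel_center (a point): Centre of the red cold chisel, a square bar 14 x 14 mm, 154 mm long along x, 0.16 kg, with a steel tip. It starts across the noses of the two fitted relays, over the gap, this point 101 mm above the bench.
- mat: Green mat, fixed, 200 mm in x by 150 mm in y, 3 mm thick; origin at the centre of its underside. It lies to one side of the plate, the loose relay to the other; the sides change.
- hammer: Bystander: hammer with wooden handle lying beyond the plate, about 300 mm long.
- bars: Bystander: three black steel bars, 160 mm long, 10 mm high, beyond the plate.
- casting: Bystander: rusty block with three teeth, 160 x 80 mm, 86 mm high.
- tin: Bystander: yellow-banded tin, 72 mm across, 110 mm high, standing.
- magnet: Bystander: blue and steel welding magnet, 32 x 52 mm, 25 mm high, between robot and plate.
- angle: Bystander: piece of steel angle, 60 x 40 mm, 40 mm high.
- spanner: Bystander: steel spanner lying on the bench, about 140 mm long.
Not all that is in view belongs to the job. There is more than one size of the part that bears module_center; the job needs the smaller. Of the things shaped like the part that bears chisel_center, the red one is meant.

How it is judged:
On the way, in this order (a step that is already met when the one before it is completed fails the run):
1. the chisel lies on the green mat, let go (x of chisel_center in the frame of mat between -0.1 and 0.1 m and y of chisel_center in the frame of mat between -0.075 and 0.075 m and height (world z) of chisel_center below 0.016 m and linear speed of chisel below 0.03 m/s and contact force between the fingers and chisel below 0.1 N), for 0.2 s.
2. the relay, let go, is hooked by its lip under the rail edge that faces the robot and rests leaning on its sprung foot (x of module_lip in the frame of gap between -0.0185 and -0.009 m and z of module_lip in the frame of gap between -0.013 and -0.003 m and y of module_lip in the frame of gap between -0.009 and 0.009 m and angle between the z axis of module_seat and the z axis of gap, either way round between 0.12 and 0.4 rad and contact force between the fingers and module below 0.1 N and linear speed of module below 0.03 m/s), for 0.2 s.
At the end, for the whole second after the job is handed in: Relay clipped in the gap: lip under the rail edge facing the robot, foot sprung back (under 2 mm out), seat within 4 mm across the rail, 9 mm along it, 2.5 mm of the rail top; level within 0.06 rad, in line within 0.12. Chisel flat on the mat, its centre over it. All at rest (x of chisel_center in the frame of mat between -0.1 and 0.1 m and y of chisel_center in the frame of mat between -0.075 and 0.075 m and height (world z) of chisel_center below 0.016 m and linear speed of chisel below 0.03 m/s and x of module_lip in the frame of gap between -0.0185 and -0.009 m and z of module_lip in the frame of gap between -0.013 and -0.003 m and y of module_lip in the frame of gap between -0.009 and 0.009 m and x of module_seat in the frame of gap between -0.004 and 0.004 m and z of module_seat in the frame of gap between -0.002 and 0.0025 m and angle between the z axis of module_seat and the z axis of gap, either way round below 0.06 rad and angle between the x axis of module_seat and the x axis of gap, either way round below 0.12 rad and value of joint foot below 0.002 m and linear speed of module below 0.02 m/s); the robot touches nothing.
It fails at once if a bystander is moved by more than 25 mm (distance of any of hammer, bars, casting, tin, magnet, angle, spanner from where it was at the start of the episode above 0.025 m).
It also fails if it takes over 64 s, if anything falls off the work surface, if the arm or the gripper's body presses on something with over 40 N, if the wrist force passes 120 N, or if a joint passes its speed limit or range.

## Working session

There is one attempt and no reset: what is moved stays moved. The work goes in short steps, Python scripts to look and compute and a tool call to move; the robot and the scene stay as the last step left them, time stands still between calls to the robot, and variables do not carry over. Pictures are saved under pics/ and viewed, at most 14 in all, crops included, and the job is handed in when it is done.

Besides the shell and the picture viewer there is one more tool, called after "Call:" as name(argument=value, ...), one argument or row to a line, values as JSON. send_rows: Moves the arm, as the interface text tells. Its arguments: {"type":"object","properties":{"targets":{"type":"array","items":{"type":"array","items":{"type":"number"}}},"grip_force":{"type":"number"}},"required":["targets"]}

```bash
mkdir -p pics; ls
python3 - <<'E'
from plant import ctrl
import cv2
s=ctrl.observe();print(s);print(ctrl.tips_ahead)
for n in("top","side","wrist"):
    i=ctrl.camera_info(n);print(n,i)
    cv2.imwrite(f"pics/{n}0.png",ctrl.read_camera(n))
a=cv2.imread("pics/top0.png");cv2.imwrite("pics/top0b.png",cv2.resize(a,(800,600),interpolation=cv2.INTER_CUBIC))
a=cv2.imread("pics/side0.png");cv2.imwrite("pics/side0b.png",cv2.resize(a,(800,600),interpolation=cv2.INTER_CUBIC))
E
```

```text
pics
{'time': 0.0, 'joint_positions': array([ 1.04256582e+00,  1.31186926e-01,  1.48926851e+00, -7.89720739e-06,
        1.52303062e+00, -8.53776685e-02]), 'joint_velocities': array([ 0.00219754, -0.00051536, -0.00082056,  0.00074749, -0.00097964,
        0.0002841 ]), 'tau': array([ 1.70743493e-03, -5.59851301e+01, -4.91766071e+01,  7.67996768e-02,
        3.53403669e-02, -1.41505434e-04]), 'position': array([0.25680346, 0.54165718, 0.23457797]), 'orientation': array([ 2.19621156e-01,  9.75584774e-01, -9.03687353e-04, -2.82157603e-04]), 'force': array([0.56682389, 0.02752773, 1.07928516]), 'torque': array([ 0.01768595,  0.02093957, -0.05530678]), 'grasp_force': 0.0, 'opening': 0.09269193044931762}
0.017
top {'vfov': 57.795164050973916, 'cx': 249.36945478841625, 'cy': 190.62608438734722, 'world_to_cam': array([[ 0.00245197, -0.9999827 ,  0.00534742,  0.00123947],
       [-0.99262674, -0.0030819 , -0.12117205,  0.57456301],
       [ 0.12118643, -0.00501088, -0.99261712,  1.11704096],
       [ 0.        ,  0.        ,  0.        ,  1.        ]])}
side {'vfov': 54.90433072375842, 'cx': 250.10969855979906, 'cy': 193.27188476542506, 'world_to_cam': array([[ 0.74671277, -0.66513724, -0.0035343 , -0.40898011],
       [-0.47647444, -0.53118885, -0.7005787 ,  0.3240601 ],
       [ 0.4641036 ,  0.52481507, -0.71356639,  0.70231246],
       [ 0.        ,  0.        ,  0.        ,  1.        ]])}
wrist {'vfov': 61.422793177326426, 'cx': 259.12145323109183, 'cy': 186.95809143917035, 'world_to_cam': array([[ 0.42897064,  0.90331485, -0.00254452, -0.59798567],
       [ 0.87767626, -0.41612555,  0.23774759, -0.02867834],
       [ 0.21370209, -0.10422   , -0.97132364,  0.38917687],
       [ 0.        ,  0.        ,  0.        ,  1.        ]])}
```

View pics/top0b.png

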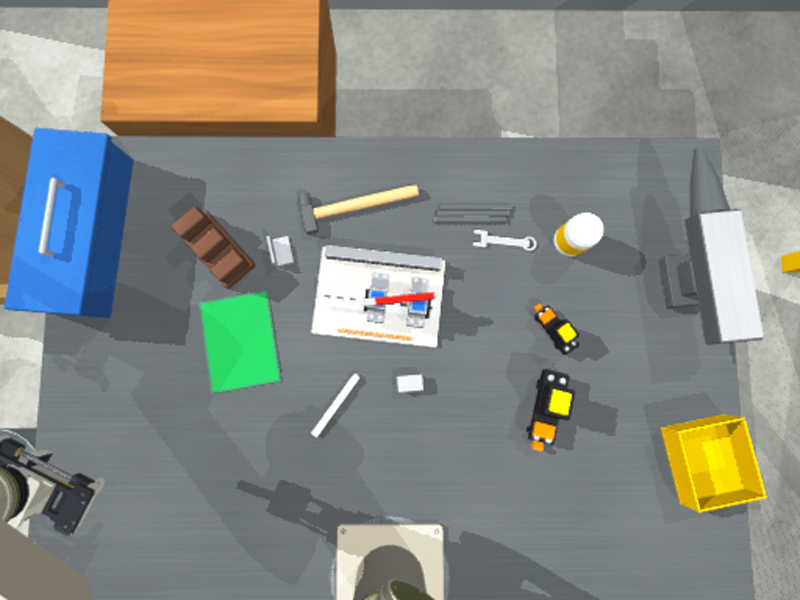

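View pics/side0b.png

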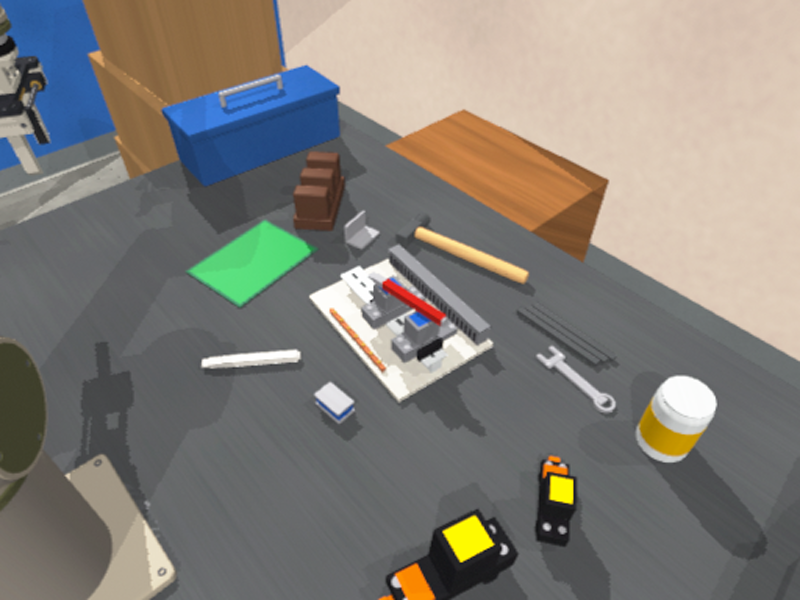

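The overhead view shows the mat at about (240,342), the plate at (380,297) with the red chisel at (405,298), and the small relay at (557,328) with its foot end towards upper left. The side view agrees. I'll enlarge the top view to measure.

```bash
cat > h.py <<'E'
import numpy as np, cv2
from plant import ctrl
def K(i): return 192/np.tan(np.radians(i["vfov"])/2)
def ray(i,u,v,z):
    f=K(i);T=i["world_to_cam"];R=T[:3,:3];o=-R.T@T[:3,3]
    d=R.T@np.array([(u-i["cx"])/f,(v-i["cy"])/f,1]);return o+d*(z-o[2])/d[2]
def proj(i,p):
    T=i["world_to_cam"];c=T[:3,:3]@np.asarray(p)+T[:3,3];f=K(i);return c[:2]/c[2]*f+[i["cx"],i["cy"]]
def tool(d,s=None):   # world shift -> tool axes
    from scipy.spatial.transform import Rotation as R
    s=s or ctrl.observe();return R.from_quat(s["orientation"]).inv().apply(d)
def crop(src,x0,y0,w,h,k,out):
    a=src[y0:y0+h,x0:x0+w];cv2.imwrite(out,cv2.resize(a,None,fx=k,fy=k,interpolation=cv2.INTER_CUBIC))
E
python3 - <<'E'
from h import *
a=cv2.imread("pics/top0.png");crop(a,125,150,264,120,3,"pics/c0.png")
E
```

```text
(no output)
```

View pics/c0.png

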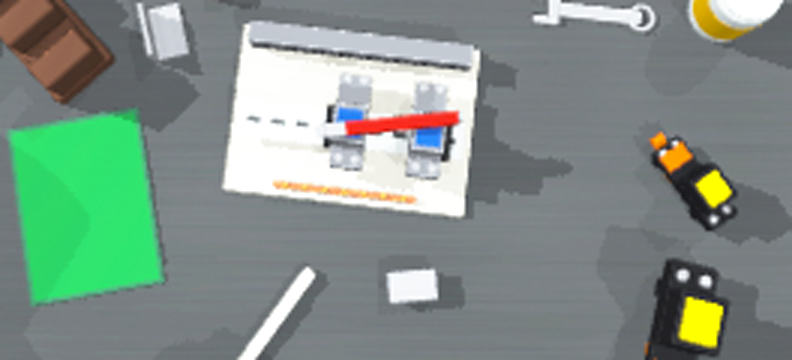

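The crop shows the chisel from (322,131) (steel tip) to (458,118), the mat corners at (9,131), (135,110), (163,282) and (33,304), and the plate's near corners at (223,190) and (465,216). The relay's yellow top is at (714,188), its orange patch at (677,156) and its foot tip at (658,141).

Run:
```python
from h import *
i=ctrl.camera_info("top");np.set_printoptions(precision=4,suppress=True)
P=lambda u,v,z:ray(i,125+u/3,150+v/3,z)
for n,u,v,z in [("ch tip",322,131,.101),("ch end",458,118,.108),("m1",9,131,.003),("m2",135,110,.003),("m3",163,282,.003),("m4",33,304,.003),
 ("plNL",223,190,.01),("plNR",465,216,.01),("blueL",351,117,.094),("blueR",430,134,.094),("nose",714,188,.076),("patch",677,156,.030+.0),("foottip",658,141,.02),
 ("shL near",346,158,.058),("shR near",424,167,.058),("shL far",354,85,.048),("shR far",431,95,.048)]: print(n,P(u,v,z))
```

```text
ch tip [0.5568 0.0562 0.101 ]
ch end [ 0.57   -0.0846  0.108 ]
m1 [0.5668 0.4146 0.003 ]
m2 [0.5912 0.2729 0.003 ]
m3 [0.3982 0.236  0.003 ]
m4 [0.3738 0.3794 0.003 ]
plNL [0.5003 0.1704 0.01  ]
plNR [ 0.4721 -0.1001  0.01  ]
blueL [0.5724 0.0263 0.094 ]
blueR [ 0.5548 -0.0564  0.094 ]
nose [ 0.5002 -0.3578  0.076 ]
patch [ 0.5382 -0.3334  0.03  ]
foottip [ 0.5558 -0.3157  0.02  ]
shL near [0.5325 0.0321 0.058 ]
shR near [ 0.523  -0.0519  0.058 ]
shL far [0.6136 0.0239 0.048 ]
shR far [ 0.6028 -0.0604  0.048 ]
```

Call:
send_rows(
  targets=[
    [1, -0.514, -0.369, 0.035, 1.033],
    [1, -0.514, -0.369, 0.035, 1.033],
    [1, -0.514, -0.369, 0.035, 1.033],
    [1, -0.514, -0.369, 0.035, 1.033],
    [1, -0.514, -0.369, 0.035, 1.033],
  ],
)

```text
time: 0.65
position: [0.3783, 0.3219, 0.2215]
orientation: [0.564, 0.826, -0.0, 0.0]
force: [0.5, -0.1, 0.3]
opening: 0.0929
grasp_force: 0.0
```

```bash
cat > go.py <<'E'
# go.py x y z yawdeg : prints the remaining move in tool axes (yaw = world angle of tool y axis)
import sys
from h import *
from scipy.spatial.transform import Rotation as R
x,y,z,a=map(float,sys.argv[1:5])
s=ctrl.observe();M=R.from_quat(s["orientation"]).as_matrix()
now=np.degrees(np.arctan2(M[1,1],M[0,1]));t=(now-a+180)%360-180
print("t",round(s["time"],2),"pos",s["position"].round(4),"yaw",round(now,2),"zaxis",M[:,2].round(3),"q",s["joint_positions"].round(2))
print("move",(M.T@(np.array([x,y,z])-s["position"])).round(4),"turn",round(np.radians(t),4),"open",round(s["opening"],4),"F",s["force"].round(2))
E
python3 go.py 0.5634 -0.012 0.20 5.4
```

```text
t 0.65 pos [0.3783 0.3219 0.2215] yaw 21.33 zaxis [-0. -0. -1.] q [ 0.6  -0.15  1.79 -0.    1.5   0.23]
move [-0.3784  0.051   0.0215] turn 0.278 open 0.0929 F [ 0.49 -0.14  0.33]
```

Call:
send_rows(
  targets=[
    [1, -0.378, 0.051, 0.021, 0.278],
    [1, -0.378, 0.051, 0.021, 0.278],
    [1, -0.378, 0.051, 0.021, 0.278],
    [1, -0.378, 0.051, 0.021, 0.278],
    [1, -0.378, 0.051, 0.021, 0.278],
  ],
)

```text
time: 1.15
position: [0.5007, 0.1041, 0.2079]
orientation: [0.671, 0.742, 0.0, 0.0]
force: [1.0, 0.9, -0.1]
opening: 0.0928
grasp_force: 0.0
```

Call:
send_rows(
  targets=[
    [1, -0.1, 0.02, 0.0, 0.0],
    [1, -0.1, 0.02, 0.0, 0.0],
    [1, -0.1, 0.02, 0.0, 0.0],
    [1, -0.1, 0.02, 0.0, 0.0],
  ],
)

```text
time: 1.55
position: [0.53, 0.0076, 0.2077]
orientation: [0.672, 0.741, -0.0, -0.0]
force: [-0.4, 0.7, -0.5]
opening: 0.0929
grasp_force: 0.0
```

```bash
python3 go.py 0.5634 -0.012 0.20 5.4
python3 - <<'E'
from h import *
i=ctrl.camera_info("wrist");a=ctrl.read_camera("wrist");cv2.imwrite("pics/w1.png",a)
print(-i["world_to_cam"][:3,:3].T@i["world_to_cam"][:3,3]); import pickle;pickle.dump(i,open("w1.pkl","wb"))
E
```

```text
t 1.55 pos [0.53   0.0076 0.2077] yaw 5.55 zaxis [-0.001  0.    -1.   ] q [-0.08 -0.04  1.72  0.    1.47 -0.18]
move [-0.0227  0.0314  0.0076] turn 0.0026 open 0.0929 F [-0.42  0.7  -0.53]
[0.52472665 0.07160109 0.35628149]
```

View pics/w1.png

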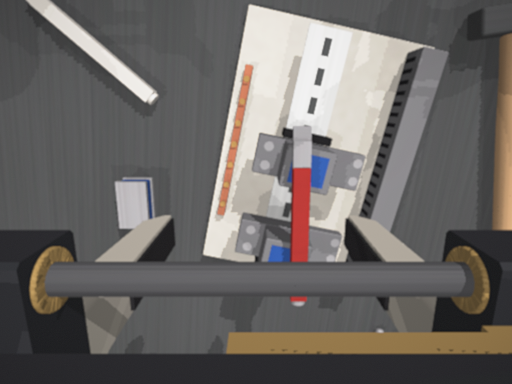

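The wrist view shows the chisel's steel tip at (303,127), its red section from (302,167) down to its butt at (298,300), with the upper relay's blue top either side of it at about (312,172). I'll measure the chisel from here.

Run:
```python
from h import *; import pickle
np.set_printoptions(precision=4,suppress=True)
i=pickle.load(open("w1.pkl","rb"))
for n,u,v,z in [("tip",303,127,.101),("redtop",302,168,.108),("butt",298,300,.108),("corner farL",248,5,.01),("shU near-L",258,133,.058),("shU far-top",364,155,.048),("railL",311,24,.034),("railR",349,27,.034)]: print(n,ray(i,u,v,z))
```

```text
tip [0.5596 0.0602 0.101 ]
redtop [0.5619 0.0292 0.108 ]
butt [ 0.5732 -0.0862  0.108 ]
corner farL [0.504  0.1666 0.01  ]
shU near-L [0.5252 0.049  0.058 ]
shU far-top [0.6283 0.0373 0.048 ]
railL [0.5641 0.1498 0.034 ]
railR [0.599  0.1507 0.034 ]
```

Call:
send_rows(
  targets=[
    [1, -0.024, 0.034, 0.01, 0.003],
    [1, -0.024, 0.034, 0.05, 0.003],
    [1, -0.024, 0.034, 0.09, 0.003],
    [1, -0.024, 0.034, 0.108, 0.003],
    [1, -0.024, 0.034, 0.108, 0.003],
  ],
)

```text
time: 2.1
position: [0.5631, -0.0094, 0.0961]
orientation: [0.671, 0.741, -0.002, -0.003]
force: [-0.5, -0.4, 0.2]
opening: 0.0929
grasp_force: 0.0
```

```bash
python3 go.py 0.566 -0.013 0.099 5.4
```

```text
t 2.1 pos [ 0.5631 -0.0094  0.0961] yaw 5.7 zaxis [-0.007  0.001 -1.   ] q [-0.11  0.15  1.73  0.    1.27 -0.21]
move [-0.0038  0.0025 -0.0029] turn 0.0052 open 0.0929 F [-0.45 -0.42  0.18]
```

Close enough; grip and lift.

Call:
send_rows(
  targets=[
    [0.1, -0.002, 0.002, -0.002, 0],
    [0, -0.002, 0.002, -0.002, 0],
    [0, -0.002, 0.002, -0.002, 0],
    [0, -0.002, 0.002, -0.002, 0],
    [0, -0.002, 0.002, -0.002, 0],
  ],
  grip_force=30,
)

```text
time: 2.6
position: [0.5689, -0.0137, 0.1029]
orientation: [0.672, 0.741, 0.0, 0.0]
force: [0.6, -0.5, 0.9]
opening: 0.0574
grasp_force: 0.0
```

Call:
send_rows(
  targets=[
    [0, 0, 0, 0, 0],
    [0, 0, 0, 0, 0],
    [0, 0, 0, -0.03, 0],
    [0, 0, 0, -0.06, 0],
    [0, 0, 0, -0.06, 0],
  ],
)

```text
time: 3.1
position: [0.5713, -0.014, 0.1672]
orientation: [0.672, 0.741, 0.002, 0.003]
force: [0.3, 1.0, 0.4]
opening: 0.0173
grasp_force: 0.0
```

```bash
python3 go.py 0.482 0.326 0.12 80.5
```

```text
t 3.1 pos [ 0.5713 -0.014   0.1672] yaw 5.55 zaxis [ 0.008 -0.001 -1.   ] q [-0.11  0.09  1.66  0.    1.39 -0.21]
move [ 0.3471 -0.0564  0.0462] turn -1.3081 open 0.0173 F [0.33 0.97 0.41]
```

The fingers closed too slowly and missed. Reopen a little and go back down.

Call:
send_rows(
  targets=[
    [0.5, 0, -0.004, -0.005, 0],
    [0.5, 0, -0.004, -0.005, 0],
    [0.5, 0, -0.004, -0.005, 0],
    [0.5, 0, -0.004, -0.005, 0],
    [0.5, 0, -0.004, -0.005, 0],
  ],
)

```text
time: 3.6
position: [0.5641, -0.014, 0.1663]
orientation: [0.672, 0.741, -0.0, -0.001]
force: [0.1, 0.5, 0.1]
opening: 0.0462
grasp_force: 0.0
```

```bash
python3 go.py 0.566 -0.013 0.099 5.4;  python3 - <<'E'
from h import *
i=ctrl.camera_info("top");a=ctrl.read_camera("wrist");cv2.imwrite("pics/w2.png",a)
m=(a[...,2]>150)&(a[...,1]<60)&(a[...,0]<60)
i=ctrl.camera_info("wrist");v,u=np.nonzero(m)
for r in (v.min()+2,v.min()+20,v.max()-2):
    c=u[v==r]; print(r,c.min(),c.max(),ray(i,c.mean(),r,.108))
E
```

```text
t 3.6 pos [ 0.5641 -0.014   0.1663] yaw 5.56 zaxis [-0.001  0.    -1.   ] q [-0.12  0.08  1.67 -0.    1.39 -0.21]
move [0.0008 0.0021 0.0673] turn 0.0027 open 0.0462 F [0.15 0.52 0.11]
145 252 271 [0.56226281 0.02699067 0.108     ]
163 252 271 [0.56340374 0.01540866 0.108     ]Traceback (most recent call last):
  File "<stdin>", line 6, in <module>
    return umr_minimum(a, axis, None, out, keepdims, initial, where)
ValueError: zero-size array to reduction operation minimum which has no identity
```

Chisel has not moved (its axis passes x≈0.566 at y=-0.013).

Call:
send_rows(
  targets=[
    [0.5, 0, 0.002, 0.03, 0],
    [0.5, 0, 0.002, 0.06, 0],
    [0.3, 0, 0.002, 0.067, 0],
    [0, 0, 0.002, 0.067, 0],
    [0, 0, 0.002, 0.067, 0],
  ],
)

```text
time: 4.15
position: [0.5672, -0.0139, 0.1013]
orientation: [0.672, 0.741, 0.0, 0.001]
force: [0.4, 1.0, -0.9]
opening: 0.0268
grasp_force: 0.0
```

Call:
send_rows(
  targets=[
    [0, 0, 0, 0, 0],
    [0, 0, 0, 0, 0],
    [0, 0, 0, 0, 0],
    [0, 0, 0, 0, 0],
  ],
)

```text
time: 4.55
position: [0.5676, -0.014, 0.1019]
orientation: [0.672, 0.741, 0.001, 0.001]
force: [-0.9, 0.7, 5.9]
opening: 0.0137
grasp_force: 30.0
```

The fingertips would reach the mat before the chisel does, so I'll regrip 11 mm higher.

Call:
send_rows(
  targets=[
    [0.3, 0, 0, 0, 0],
    [0.3, 0, 0, -0.006, 0],
    [0.3, 0, 0, -0.011, 0],
    [0.1, 0, 0, -0.011, 0],
    [0, 0, 0, -0.011, 0],
  ],
)

```text
time: 5.05
position: [0.5668, -0.0139, 0.1114]
orientation: [0.672, 0.741, 0.0, 0.0]
force: [-0.8, 0.1, -0.5]
opening: 0.0164
grasp_force: 0.0
```

Call:
send_rows(
  targets=[
    [0, 0, 0, 0, 0],
    [0, 0, 0, 0, 0],
    [0, 0, 0, -0.025, 0],
    [0, 0, 0, -0.05, 0],
    [0, 0, 0, -0.05, 0],
  ],
)

```text
time: 5.55
position: [0.5685, -0.0141, 0.1645]
orientation: [0.672, 0.741, 0.002, 0.002]
force: [-0.1, -0.5, -1.1]
opening: 0.0136
grasp_force: 30.0
```

```bash
python3 go.py 0.482 0.326 0.14 100.3
```

```text
t 5.55 pos [ 0.5685 -0.0141  0.1645] yaw 5.56 zaxis [ 0.005 -0.001 -1.   ] q [-0.11  0.09  1.67 -0.    1.38 -0.21]
move [ 0.3469 -0.0533  0.0238] turn -1.6535 open 0.0136 F [-0.08 -0.49 -1.05]
```

Call:
send_rows(
  targets=[
    [0, 0.347, -0.053, 0.0, -1.653],
    [0, 0.347, -0.053, 0.0, -1.653],
    [0, 0.347, -0.053, 0.0, -1.653],
    [0, 0.347, -0.053, 0.0, -1.653],
    [0, 0.347, -0.053, 0.0, -1.653],
  ],
)

```text
time: 6.05
position: [0.5035, 0.2299, 0.1594]
orientation: [0.351, 0.936, -0.001, -0.001]
force: [1.6, 0.0, -1.2]
opening: 0.014
grasp_force: 30.0
```

```bash
python3 go.py 0.482 0.326 0.14 100.3
```

```text
t 6.05 pos [0.5035 0.2299 0.1594] yaw 48.86 zaxis [-0.002 -0.001 -1.   ] q [ 0.34  0.06  1.71 -0.    1.38 -0.52]
move [0.0793 0.0583 0.0194] turn -0.8977 open 0.014 F [ 1.64  0.01 -1.24]
```

Call:
send_rows(
  targets=[
    [0, 0.079, 0.058, 0.02, -0.898],
    [0, 0.079, 0.058, 0.05, -0.898],
    [0, 0.079, 0.058, 0.08, -0.898],
    [0, 0.079, 0.058, 0.09, -0.898],
    [0, 0.079, 0.058, 0.1, -0.898],
  ],
)

```text
time: 6.55
position: [0.4816, 0.3238, 0.0571]
orientation: [-0.017, 1.0, -0.001, -0.002]
force: [-0.6, -0.8, -1.9]
opening: 0.0136
grasp_force: 30.0
```

```bash
python3 go.py 0.482 0.326 0.022 100.3
```

```text
t 6.55 pos [0.4816 0.3238 0.0571] yaw 91.95 zaxis [-0.005 -0.003 -1.   ] q [ 0.5   0.24  1.71 -0.    1.2  -1.1 ]
move [-0.0006  0.0022  0.0351] turn -0.1458 open 0.0136 F [-0.58 -0.85 -1.89]
```

Call:
send_rows(
  targets=[
    [0, 0, 0.002, 0.02, -0.14],
    [0, 0, 0.002, 0.028, -0.14],
    [0, 0, 0.002, 0.032, -0.14],
    [0, 0, 0.002, 0.034, -0.14],
    [0, 0, 0.002, 0.034, -0.14],
  ],
)

```text
time: 7.05
position: [0.4844, 0.3262, 0.0273]
orientation: [-0.082, 0.997, 0.0, 0.0]
force: [0.3, -0.4, -1.5]
opening: 0.0135
grasp_force: 30.0
```

Call:
send_rows(
  targets=[
    [0, 0, 0, 0.003, 0],
    [0, 0, 0, 0.005, 0],
    [0, 0, 0, 0.005, 0],
  ],
)

```text
time: 7.35
position: [0.4842, 0.3262, 0.0221]
orientation: [-0.083, 0.997, 0.0, -0.0]
force: [-0.3, 0.5, -1.4]
opening: 0.0137
grasp_force: 30.0
```

Call:
send_rows(
  targets=[
    [0.5, 0, 0, 0.001, 0],
    [0.5, 0, 0, 0.001, 0],
    [0.5, 0, 0, 0, 0],
    [0.5, 0, 0, 0, 0],
    [0.6, 0, 0, -0.03, 0],
  ],
)

```text
time: 7.85
position: [0.4811, 0.3245, 0.0481]
orientation: [-0.083, 0.997, -0.002, -0.004]
force: [-1.1, -0.6, -1.1]
opening: 0.0489
grasp_force: 0.0
```

Call:
send_rows(
  targets=[
    [0.6, 0, 0, -0.05, 0],
    [0.7, 0, 0, -0.1, 0],
    [0.7, 0, 0, -0.15, 0],
    [0.7, 0, 0, -0.15, 0],
  ],
)

```text
time: 8.25
position: [0.4882, 0.3286, 0.212]
orientation: [-0.083, 0.997, 0.003, 0.007]
force: [1.7, 0.6, 0.3]
opening: 0.0651
grasp_force: 0.0
```

```bash
python3 go.py 0.53 -0.338 0.19 -56;  python3 - <<'E'
from h import *
i=ctrl.camera_info("wrist");a=ctrl.read_camera("wrist")
m=(a[...,2]>130)&(a[...,1]<70)&(a[...,0]<70)
(c,wh,an)=cv2.minAreaRect(np.argwhere(m)[:,::-1].astype(np.float32));print(c,wh,an,ray(i,*c,.017))
E
```

```text
t 8.25 pos [0.4882 0.3286 0.212 ] yaw 99.53 zaxis [ 0.013  0.007 -1.   ] q [ 0.51  0.1   1.57  0.    1.46 -1.23]
move [ 0.0694 -0.6644  0.0178] turn 2.7145 open 0.0651 F [1.7  0.62 0.3 ]
(256.5, 174.0) (102.0, 9.0) 90.0 [0.49600494 0.32635924 0.017     ]
```

Call:
send_rows(
  targets=[
    [0.7, 0.05, -0.7, 0.01, 2.71],
    [0.7, 0.05, -0.7, 0.01, 2.71],
    [0.7, 0.05, -0.7, 0.01, 2.71],
    [0.7, 0.05, -0.7, 0.01, 2.71],
    [0.7, 0.05, -0.7, 0.01, 2.71],
  ],
)

```text
time: 8.8
position: [0.5068, 0.0755, 0.1968]
orientation: [0.291, 0.957, -0.0, -0.001]
force: [1.5, -0.5, 0.2]
opening: 0.0651
grasp_force: 0.0
```

```bash
python3 go.py 0.455 -0.39 0.20 -56
```

```text
t 8.8 pos [0.5068 0.0755 0.1968] yaw 56.22 zaxis [-0.002 -0.    -1.   ] q [ 0.05 -0.08  1.78 -0.    1.45 -0.93]
move [-0.2158 -0.4157 -0.0031] turn 1.9586 open 0.0651 F [ 1.54 -0.51  0.18]
```

Call:
send_rows(
  targets=[
    [0.7, -0.216, -0.416, 0, 1.959],
    [0.7, -0.216, -0.416, 0, 1.959],
    [0.7, -0.216, -0.416, 0, 1.959],
    [0.7, -0.216, -0.416, 0, 1.959],
    [0.7, -0.216, -0.416, 0, 1.959],
  ],
)

```text
time: 9.3
position: [0.4803, -0.1728, 0.1969]
orientation: [0.621, 0.784, -0.0, -0.001]
force: [1.4, 0.8, -0.2]
opening: 0.0654
grasp_force: 0.0
```

```bash
python3 go.py 0.455 -0.39 0.20 -56
```

```text
t 9.3 pos [ 0.4803 -0.1728  0.1969] yaw 13.22 zaxis [-0.002  0.001 -1.   ] q [-0.45 -0.09  1.78  0.    1.45 -0.68]
move [-0.2056 -0.0743 -0.0033] turn 1.2082 open 0.0654 F [ 1.41  0.76 -0.2 ]
```

Call:
send_rows(
  targets=[
    [0.7, -0.206, -0.074, 0, 1.208],
    [0.7, -0.206, -0.074, 0, 1.208],
    [0.7, -0.206, -0.074, 0, 1.208],
    [0.7, -0.206, -0.074, 0, 1.208],
    [0.7, -0.206, -0.074, 0, 1.208],
  ],
)

```text
time: 9.8
position: [0.456, -0.3925, 0.1963]
orientation: [0.866, 0.5, -0.001, -0.001]
force: [0.7, 0.9, 0.0]
opening: 0.0651
grasp_force: 0.0
```

```bash
python3 go.py 0.455 -0.39 0.20 -56
```

```text
t 9.8 pos [ 0.456  -0.3925  0.1963] yaw -29.94 zaxis [-0.002  0.001 -1.   ] q [-0.8   0.16  1.53 -0.    1.46 -0.27]
move [ 0.0016 -0.0021 -0.0037] turn 0.4549 open 0.0651 F [0.66 0.92 0.05]
```

Call:
send_rows(
  targets=[
    [0.7, 0, 0, 0, 0.455],
    [0.7, 0, 0, 0, 0.455],
    [0.7, 0, 0, 0, 0.455],
    [0.7, 0, 0, 0, 0.455],
    [0.7, 0, 0, 0, 0.455],
  ],
)

```text
time: 10.3
position: [0.4577, -0.3884, 0.1972]
orientation: [0.954, 0.299, -0.0, -0.001]
force: [-0.2, 1.0, -0.2]
opening: 0.065
grasp_force: 0.0
```

```bash
python3 go.py 0.455 -0.39 0.20 -56
python3 - <<'E'
from h import *;import pickle
i=ctrl.camera_info("wrist");a=ctrl.read_camera("wrist");pickle.dump(i,open("w3.pkl","wb"))
cv2.imwrite("pics/w3r.png",a);crop(a,130,0,260,195,3,"pics/w3.png")
E
```

```text
t 10.3 pos [ 0.4577 -0.3884  0.1972] yaw -55.21 zaxis [-0.001  0.001 -1.   ] q [-0.79  0.15  1.53 -0.    1.46  0.17]
move [-0.0032 -0.0002 -0.0028] turn 0.0138 open 0.065 F [-0.22  1.   -0.16]
```

View pics/w3.png

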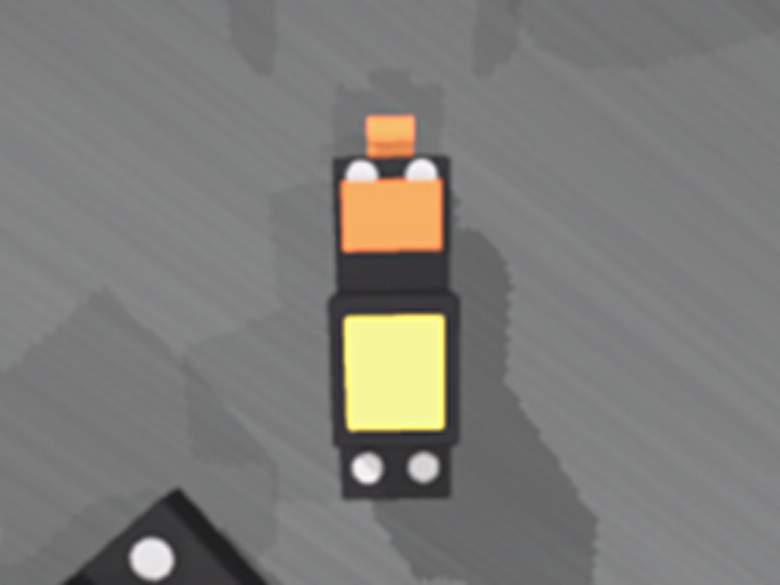

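The relay is aligned with the tool: yellow nose at (395,372), orange patch at (391,215), shoulder end at row 157, foot tab at (390,135).

Run:
```python
from h import *; import pickle
np.set_printoptions(precision=4,suppress=True)
i=pickle.load(open("w3.pkl","rb"))
P=lambda u,v,z:ray(i,130+u/3,v/3,z)
n=P(395,373,.076);p=P(391,215,.030);e=P(390,157,.030);q=P(396,497,.04)
for a in(n,p,e,q,P(390,118,.02)): print(a)
for a in (p-n,e-n,e-q):print(np.hypot(*a[:2]),np.degrees(np.arctan2(a[1],a[0])))
for z,pts in((.076,[(331,372),(459,372)]),(.03,[(335,215),(449,215)])): print(np.linalg.norm(P(*pts[0],z)-P(*pts[1],z)))
```

```text
[ 0.5023 -0.3615  0.076 ]
[ 0.5391 -0.3347  0.03  ]
[ 0.5526 -0.3249  0.03  ]
[ 0.4691 -0.3852  0.04  ]
[ 0.5632 -0.3176  0.02  ]
0.04552606709033832 36.10342221205087
0.06222553388402138 36.034619967232814
0.10304079252435674 35.85401674075195
0.03499624232735275
0.03514003260899988
```

```bash
python3 go.py 0.5415 -0.3332 0.08 -54
python3 - <<'E'
from h import *
np.set_printoptions(precision=4,suppress=True)
i=ctrl.camera_info("top")
# tin top ellipse in top view 800x600: left 561,right 604, top 213, bottom 253
for u,v in((561,233),(604,233),(582,213),(582,253)): print(ray(i,u/1.5625,v/1.5625,.11))
i=ctrl.camera_info("side") # side view: white lid left 652,right 715, top 376, bot 440
for u,v in((652,408),(715,408),(683,377),(683,441)): print(ray(i,u/1.5625,v/1.5625,.11))
E
```

```text
t 10.35 pos [ 0.4578 -0.3884  0.1975] yaw -55.21 zaxis [-0.001  0.001 -1.   ] q [-0.79  0.15  1.53 -0.    1.46  0.17]
move [0.1003 0.0025 0.1175] turn -0.0212 open 0.0648 F [0.47 0.57 0.55]
[ 0.698  -0.3414  0.11  ]
[ 0.6983 -0.4282  0.11  ]
[ 0.7395 -0.3855  0.11  ]
[ 0.6572 -0.3821  0.11  ]
[ 0.656  -0.3761  0.11  ]
[ 0.7153 -0.4291  0.11  ]
[ 0.7305 -0.3773  0.11  ]
[ 0.6412 -0.4263  0.11  ]
```

Call:
send_rows(
  targets=[
    [0.7, 0.05, 0.001, 0.02, -0.021],
    [0.7, 0.1, 0.002, 0.05, -0.021],
    [0.7, 0.1, 0.002, 0.09, -0.021],
    [0.7, 0.1, 0.002, 0.12, -0.021],
    [0.7, 0.1, 0.002, 0.12, -0.021],
  ],
)

```text
time: 10.85
position: [0.5384, -0.3305, 0.072]
orientation: [0.951, 0.309, -0.003, -0.004]
force: [-0.4, -0.3, -0.6]
opening: 0.0653
grasp_force: 0.0
```

```bash
python3 go.py 0.5415 -0.3332 0.030 -54
```

```text
t 10.85 pos [ 0.5384 -0.3305  0.072 ] yaw -54.02 zaxis [-0.009  0.006 -1.   ] q [-0.63  0.35  1.54 -0.    1.26  0.31]
move [0.001  0.0044 0.042 ] turn -0.0003 open 0.0653 F [-0.44 -0.33 -0.59]
```

Call:
send_rows(
  targets=[
    [0.7, 0.0, 0.002, 0.03, 0],
    [0.6, 0.0, 0.002, 0.045, 0],
    [0.5, 0.0, 0.002, 0.045, 0],
    [0.5, 0.0, 0.002, 0.045, 0],
  ],
)

```text
time: 11.25
position: [0.543, -0.3359, 0.0347]
orientation: [0.952, 0.307, 0.0, 0.0]
force: [-0.2, -0.3, 0.8]
opening: 0.0476
grasp_force: 0.0
```

```bash
python3 go.py 0.5415 -0.3332 0.030 -54
```

```text
t 11.25 pos [ 0.543  -0.3359  0.0347] yaw -54.25 zaxis [ 0. -0. -1.] q [-0.63  0.4   1.55  0.    1.19  0.31]
move [ 0.0004 -0.003   0.0047] turn -0.0043 open 0.0476 F [-0.24 -0.31  0.81]
```

Call:
send_rows(
  targets=[
    [0.4, 0.0, -0.003, 0.004, 0],
    [0.2, 0.0, -0.003, 0.004, 0],
    [0.2, 0.0, -0.003, 0.004, 0],
    [0.2, 0.0, -0.003, 0.004, 0],
    [0.2, 0.0, -0.003, 0.004, 0],
  ],
  grip_force=6,
)

```text
time: 11.75
position: [0.5414, -0.3331, 0.0302]
orientation: [0.952, 0.307, 0.0, 0.0]
force: [-0.5, 2.0, 4.0]
opening: 0.0357
grasp_force: 6.0
```

```bash
python3 go.py 0.5415 -0.3332 0.030 -54
```

```text
t 11.75 pos [ 0.5414 -0.3331  0.0302] yaw -54.26 zaxis [ 0.001 -0.    -1.   ] q [-0.63  0.4   1.56  0.    1.18  0.31]
move [-0.      0.0001  0.0002] turn -0.0045 open 0.0357 F [-0.5   2.05  3.99]
```

Call:
send_rows(
  targets=[
    [0.2, -0.002, 0, -0.0045, 0],
    [0.2, -0.004, 0, -0.009, 0],
    [0.2, -0.0065, 0, -0.0133, 0],
    [0.2, -0.009, 0, -0.0175, 0],
    [0.2, -0.009, 0, -0.0175, 0],
  ],
)

```text
time: 12.25
position: [0.5338, -0.3389, 0.0479]
orientation: [0.952, 0.307, 0.0, 0.001]
force: [-0.1, -0.4, -0.6]
opening: 0.0361
grasp_force: 6.0
```

Call:
send_rows(
  targets=[
    [0.2, -0.003, 0, -0.004, 0],
    [0.2, -0.006, 0, -0.008, 0],
    [0.2, -0.006, 0, -0.008, 0],
    [0.2, -0.006, 0, -0.008, 0],
  ],
)

```text
time: 12.65
position: [0.529, -0.3421, 0.0554]
orientation: [0.952, 0.307, 0.0, 0.0]
force: [0.1, 0.1, -0.3]
opening: 0.0358
grasp_force: 6.0
```

```bash
python3 go.py 0.5415 -0.3332 0.030 -54
python3 - <<'E'
from h import *;import pickle
np.set_printoptions(precision=4,suppress=True)
w=ctrl.camera_info("wrist");a=ctrl.read_camera("wrist");s=ctrl.camera_info("side");b=ctrl.read_camera("side");t=ctrl.camera_info("top");c=ctrl.read_camera("top")
pickle.dump((w,s,t),open("w4.pkl","wb"))
for n,x in(("w4",a),("s4",b),("t4",c)): cv2.imwrite(f"pics/{n}r.png",x)
p=proj(s,[.53,-.35,.05]);print(p)
x0,y0=int(p[0])-50,int(p[1])-45
A=cv2.resize(b[y0:y0+90,x0:x0+100],(500,450),interpolation=cv2.INTER_CUBIC)
B=cv2.resize(a[:, 120:400],(280*450//384,450))
print(x0,y0);cv2.imwrite("pics/m4.png",np.hstack([A,B[:, :300]]))
E
```

```text
t 12.65 pos [ 0.529  -0.3421  0.0554] yaw -54.27 zaxis [ 0.    -0.001 -1.   ] q [-0.66  0.36  1.56 -0.    1.22  0.29]
move [0.0154 0.0001 0.0254] turn -0.0047 open 0.0358 F [ 0.09  0.07 -0.29]
[361.3502 306.042 ]
311 261
```

View pics/m4.png

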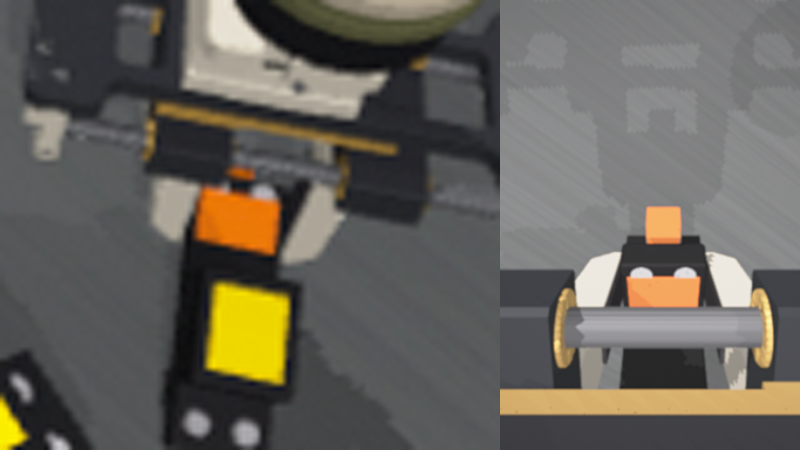

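The side view (left) shows the relay leaning, lip end low, with its yellow top at (249,333) and orange patch at (240,220). The wrist view (right) shows the pads on the shoulder. I'll fit the lean from the colour centroids, using the upright picture as the reference.

```bash
cat > fit.py <<'E'
from h import *
from scipy.optimize import least_squares
def cent(im,kind,box):
    x0,y0,x1,y1=box;h=cv2.cvtColor(im[y0:y1,x0:x1],cv2.COLOR_BGR2HSV)
    lo,hi=((24,150,120),(34,255,255)) if kind=="y" else ((8,150,120),(20,255,255))
    m=cv2.inRange(h,np.array(lo),np.array(hi));n,l,st,c=cv2.connectedComponentsWithStats(m)
    k=1+np.argmax(st[1:,4]);cnt=cv2.findContours((l==k).astype(np.uint8),0,2)[0][0]
    q=cv2.minAreaRect(cnt);return c[k]+[x0,y0],st[k,4]
def pts(yaw,th,o,P):   # relay frame -> world, leaned th (lip low)
    c,s=np.cos(th),np.sin(th);X=np.array([np.cos(yaw),np.sin(yaw),0]);Y=np.array([-np.sin(yaw),np.cos(yaw),0]);Z=np.array([0,0,1.])
    return [o+X*(p[0]*c-p[2]*s)+Y*p[1]+Z*(p[0]*s+p[2]*c) for p in P]
F=np.array([[0,0,.038],[.043,0,-.008]])
E
python3 - <<'E'
from fit import *; import pickle
np.set_printoptions(precision=4,suppress=True)
_,s,_=pickle.load(open("w4.pkl","rb"))
yaw=np.radians(35.85);box=(311,261,405,351);b0=(335,280,380,350)
a0=cv2.imread("pics/side0.png");a1=cv2.imread("pics/s4r.png")
o0=[cent(a0,k,b0) for k in"yo"];o1=[cent(a1,k,box) for k in"yo"];print(o0,o1)
# upright: solve x,y with z=.038 -> bias
m0=np.array([c for c,_ in o0]);m1=np.array([c for c,_ in o1])
f=lambda v:(np.array([proj(s,p) for p in pts(yaw,0,np.array([v[0],v[1],.038]),F)])-m0).ravel()
r=least_squares(f,[.503,-.36]);print("upright",r.x,r.fun);bias=r.fun.reshape(2,2)
o00=np.array([*r.x,.038]);X=np.array([np.cos(yaw),np.sin(yaw),0])
Yv=np.array([-X[1],X[0],0])
g=lambda v:(np.array([proj(s,p) for p in pts(yaw,v[2],o00+X*v[0]+[0,0,v[1]]+Yv*v[3],F)])-bias-m1).ravel()
r=least_squares(g,[0,0.01,.3,0],x_scale=[.01,.01,.1,.001]);print("free lateral",r.x,r.fun)
g3=lambda v:np.r_[g([*v,0])]
r=least_squares(g3,[0,.01,.3],x_scale=[.01,.01,.1]);print("lean",r.x,r.fun)
o=o00+X*r.x[0]+[0,0,r.x[1]]
for n,p in(("leg",[-.03,0,-.034]),("leg16",[-.03,0,-.038]),("lip",[-.016,0,-.0295]),("corner",[-.045,0,-.022])): print(n,pts(yaw,r.x[2],o,[p])[0])
E
```

```text
[(array([358.9476, 312.9395]), np.int32(248)), (array([354.1446, 300.5542]), np.int32(83))] [(array([360.153, 327.121]), np.int32(281)), (array([358.0114, 304.6761]), np.int32(176))]
upright [ 0.5026 -0.3575] [-0.2287 -1.7912  0.2494  1.9886]
free lateral [ 0.0695 -0.1526  0.4482 -0.0334] [0. 0. 0. 0.]
lean [-0.0269  0.0204  0.2838] [ 0.6807  0.1468 -0.8238 -0.1728]
leg [ 0.4652 -0.3845  0.0174]
leg16 [ 0.4661 -0.3839  0.0135]
lip [ 0.4751 -0.3774  0.0256]
corner [ 0.4508 -0.395   0.0247]
```

Run:
```python
from fit import *; import pickle
np.set_printoptions(precision=4,suppress=True)
w,s,t=pickle.load(open("w4.pkl","rb"))
yaw=np.radians(35.85);X=np.array([np.cos(yaw),np.sin(yaw),0]);Y=np.array([-X[1],X[0],0])
base=np.array([.5035,-.3608,.038])
# yellow corners from the 5x side crop: order far-left.. (relay x,y): TL=(+x,+y) etc.
off=np.array([311,261]);C=np.array([[212,281],[293,292],[286,387],[205,371]])/5+off+[-.4,-.4]
O=np.array([[205,187],[281,200],[277,253],[196,242]])/5+off+[-.4,-.4]
Yc=lambda a,b:[[a,b,.038],[a,-b,.038],[-a,-b,.038],[-a,b,.038]]
Oc=lambda a,b,x:[[x+a,b,-.008],[x+a,-b,-.008],[x-a,-b,-.008],[x-a,b,-.008]]
M=np.vstack([C,O])
def g(v):
    P=Yc(.0163,.0142)+Oc(.0115,.016,.043)
    return (np.array([proj(s,p) for p in pts(yaw,v[2],base+X*v[0]+[0,0,v[1]]+Y*v[3],P)])-M).ravel()
for lat in(0,None):
    h=(lambda v:g([*v[:3],0])) if lat==0 else (lambda v:np.r_[g(v),v[3]/.002])
    r=least_squares(h,[0,.01,.3,0],x_scale=[.01,.01,.1,.001]);print(r.x,np.abs(r.fun).max(),r.fun.reshape(-1)[:16].reshape(-1,2))
    o=base+X*r.x[0]+[0,0,r.x[1]]+Y*r.x[3]
    for n,p in(("leg",[-.03,0,-.034]),("leg16",[-.03,0,-.038]),("lip",[-.016,0,-.0295]),("grip",[.047,0,-.008])): print(n,pts(yaw,r.x[2],o,[p])[0])
a=cv2.imread("pics/t4r.png");
for k in "yo":
    try: print(k,cent(a,k,(330,180,390,235)))
    except Exception as e: print(k,e)
a=cv2.imread("pics/top0.png");print(cent(a,"y",(330,180,390,235)),cent(a,"o",(330,180,390,235)))
print([proj(t,p) for p in pts(yaw,0,base,F)],[proj(t,p) for p in pts(yaw,r.x[2],o,F)])
```

```text
[-0.0152  0.0056  0.4235  0.    ] 1.0795481124628168 [[ 0.4368 -0.6011]
 [ 0.136   0.3586]
 [-0.0789  0.2107]
 [-0.0241  0.0766]
 [-1.0143 -0.9044]
 [ 0.3236 -0.343 ]
 [ 0.0532  1.0795]
 [-0.4505  0.0035]]
leg [ 0.4803 -0.3775  0.0002]
leg16 [ 0.4817 -0.3766 -0.0034]
lip [ 0.4892 -0.3711  0.0101]
grip [ 0.5286 -0.3427  0.0556]
[-0.0125  0.0008  0.4292 -0.0009] 1.0391234066962056 [[ 0.4873 -0.5234]
 [ 0.0724  0.414 ]
 [-0.1528  0.1274]
 [ 0.024   0.019 ]
 [-0.9172 -0.8494]
 [ 0.3138 -0.3081]
 [ 0.037   1.0391]
 [-0.3548 -0.0147]]
leg [ 0.4833 -0.3766 -0.0046]
leg16 [ 0.4846 -0.3756 -0.0082]
lip [ 0.4921 -0.3702  0.0054]
grip [ 0.5312 -0.3419  0.0511]
y (array([371.7778, 221.3889]), np.int32(18))
o (array([348.5, 197. ]), np.int32(6))
(array([362.4505, 212.5165]), np.int32(91)) (array([349.9062, 202.1562]), np.int32(64))
[array([363.9095, 211.6266]), array([351.3337, 201.9511])] [array([369.3623, 218.7544]), array([355.7908, 204.5069])]
```

The fit is consistent: the leg corner is on the bench, the grip point matches the TCP, and the lean is about 0.425 rad. I'll lower to 0.36 rad and then clamp hard.

Call:
send_rows(
  targets=[
    [0.2, 0.002, 0, 0.002, 0],
    [0.2, 0.0034, 0, 0.0039, 0],
    [0.2, 0.0034, 0, 0.0039, 0],
    [0.2, 0.0034, 0, 0.0039, 0],
  ],
)

```text
time: 13.2
position: [0.5317, -0.3396, 0.0509]
orientation: [0.952, 0.307, -0.0, -0.0]
force: [1.0, -0.6, -1.1]
opening: 0.0361
grasp_force: 6.0
```

Call:
send_rows(
  targets=[
    [0.2, 0, 0, 0, 0],
    [0.2, 0, 0, 0, 0],
    [0.2, 0, 0, 0, 0],
  ],
  grip_force=50,
)

```text
time: 13.5
position: [0.5316, -0.3396, 0.0511]
orientation: [0.952, 0.307, 0.0, -0.0]
force: [0.1, -0.5, -1.4]
opening: 0.0359
grasp_force: 50.0
```

```bash
python3 go.py 0.5415 -0.3332 0.030 -54
```

```text
t 13.5 pos [ 0.5316 -0.3396  0.0511] yaw -54.26 zaxis [-0.  0. -1.] q [-0.65  0.37  1.56  0.    1.21  0.3 ]
move [0.0118 0.0006 0.0211] turn -0.0046 open 0.0359 F [ 0.14 -0.52 -1.4 ]
```

Call:
send_rows(
  targets=[
    [0.2, 0, 0, -0.03, 0],
    [0.2, 0, 0, -0.07, 0],
    [0.2, 0, 0, -0.11, 0],
    [0.2, 0, 0, -0.15, 0],
    [0.2, 0, 0, -0.15, 0],
  ],
)

```text
time: 14.0
position: [0.5344, -0.3419, 0.2091]
orientation: [0.952, 0.307, 0.003, 0.005]
force: [2.1, -0.7, -0.2]
opening: 0.0359
grasp_force: 50.0
```

```bash
python3 go.py 0.47 -0.01 0.20 -95.9
python3 - <<'E'
from fit import *
for n in("top","side"): cv2.imwrite(f"pics/{n}5.png",ctrl.read_camera(n))
t=ctrl.camera_info("top");a=cv2.imread("pics/top5.png");crop(a,195,155,100,75,8,"pics/t5.png")
E
```

```text
t 14.0 pos [ 0.5344 -0.3419  0.2091] yaw -54.26 zaxis [ 0.009 -0.007 -1.   ] q [-0.65  0.22  1.43  0.    1.47  0.3 ]
move [ 0.1415 -0.3071  0.0063] turn 0.7267 open 0.0359 F [ 2.09 -0.71 -0.2 ]
```

View pics/t5.png

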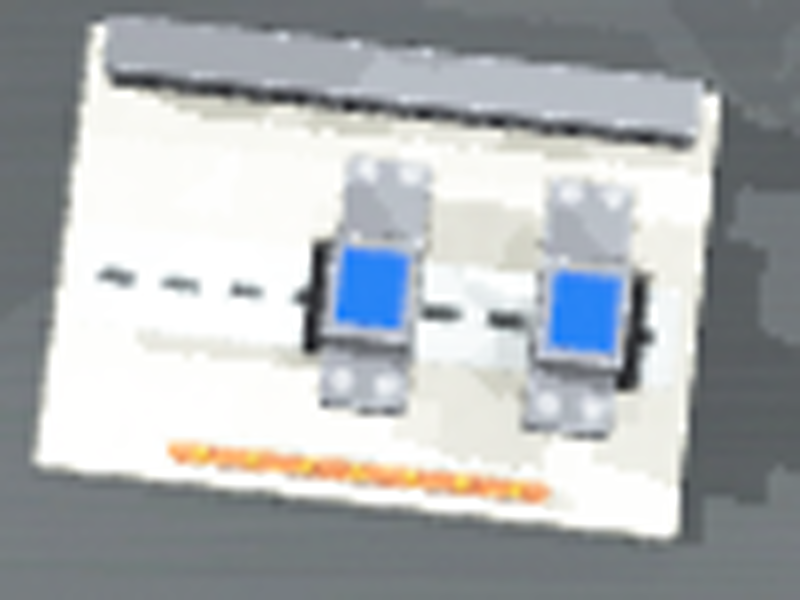

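The enlarged top view, with the chisel gone, shows the blue tops at (372,288) and (585,312), rail slots at (115,275) and (505,320), shoulder ends at (362,407)/(565,434) near and (390,156)/(593,181) far, and near plate corners at (36,463) and (680,540). I'll work out the gap pose from these.

Run:
```python
from fit import *
np.set_printoptions(precision=4,suppress=True)
t=ctrl.camera_info("top")
px=np.array([[372,288],[585,312],[115,275],[505,320],[362,407],[565,434],[390,156],[593,181],[36,463],[680,540]])/8+[195-.44,155-.44]
def model(v):
    x,y,a,py=v;g=np.array([x,y,.034]);X=np.array([np.cos(a),np.sin(a),0]);Y=np.array([-X[1],X[0],0]);Z=np.array([0,0,1])
    q=lambda a,b,c:proj(t,g+X*a+Y*b+Z*c)
    pr=[q(0,.042,.06),q(0,-.042,.06),None,None,q(-.045,.042,.024),q(-.045,-.042,.024),q(.06,.042,.014),q(.06,-.042,.014),q(-.08,.135+py,-.024),q(-.08,-.135+py,-.024)]
    return pr
def f(v):
    pr=model(v);e=[pr[k]-px[k] for k in range(10) if pr[k] is not None]
    x,y,a,_=v
    for k in(2,3):  # slots on the centre line
        p=ray(t,*px[k],.034);e.append([(np.cos(a)*(p[0]-x)+np.sin(a)*(p[1]-y))/.002,0])
    return np.ravel(e)
r=least_squares(f,[.5614,-.015,-.104,.04]);print(r.x,r.fun.reshape(-1,2))
```

```text
[ 0.5629 -0.0123 -0.1142  0.0398] [[-0.0621 -0.0635]
 [-0.1093  0.0462]
 [-0.2688  0.1612]
 [ 0.2156 -0.178 ]
 [ 0.1211  0.1712]
 [ 0.0967  0.0016]
 [ 0.2756  0.0083]
 [-0.2514 -0.2046]
 [-0.0481  0.    ]
 [ 0.0871  0.    ]]
```

Call:
send_rows(
  targets=[
    [0.2, 0.141, -0.307, 0.006, 0.727],
    [0.2, 0.141, -0.307, 0.006, 0.727],
    [0.2, 0.141, -0.307, 0.006, 0.727],
    [0.2, 0.141, -0.307, 0.006, 0.727],
    [0.2, 0.141, -0.307, 0.006, 0.727],
  ],
)

```text
time: 14.6
position: [0.4818, -0.0942, 0.1938]
orientation: [0.998, -0.055, -0.002, -0.001]
force: [2.0, 0.2, -1.0]
opening: 0.0357
grasp_force: 50.0
```

```bash
python3 go.py 0.47 -0.01 0.20 -95.9
```

```text
t 14.6 pos [ 0.4818 -0.0942  0.1938] yaw -96.29 zaxis [-0.004  0.001 -1.   ] q [-0.3  -0.14  1.83  0.    1.45  1.38]
move [-0.021  -0.0824 -0.006 ] turn -0.0068 open 0.0357 F [ 2.03  0.21 -1.03]
```

Call:
send_rows(
  targets=[
    [0.2, -0.01, -0.04, -0.006, 0.003],
    [0.2, -0.021, -0.082, -0.006, 0.003],
    [0.2, -0.021, -0.082, -0.006, 0.003],
    [0.2, -0.021, -0.082, -0.006, 0.003],
  ],
)

```text
time: 15.0
position: [0.4704, -0.0116, 0.2007]
orientation: [0.999, -0.052, -0.002, 0.0]
force: [0.4, 0.1, -2.1]
opening: 0.0356
grasp_force: 50.0
```

```bash
python3 go.py 0.47 -0.01 0.20 -96.5
python3 - <<'E'
from fit import *;import pickle
w=ctrl.camera_info("wrist");a=ctrl.read_camera("wrist");pickle.dump(w,open("w6.pkl","wb"));cv2.imwrite("pics/w6r.png",a)
b=ctrl.read_camera("side");s=ctrl.camera_info("side");cv2.imwrite("pics/s6r.png",b)
A=cv2.resize(a[0:230,110:410],(600,460),interpolation=cv2.INTER_CUBIC);cv2.imwrite("pics/w6.png",A)
E
```

```text
t 15.0 pos [ 0.4704 -0.0116  0.2007] yaw -95.93 zaxis [-0.003 -0.    -1.   ] q [-0.13 -0.21  1.88 -0.    1.47  1.54]
move [-0.0005 -0.0016  0.0007] turn 0.0099 open 0.0356 F [ 0.37  0.1  -2.13]
```

View pics/w6.png

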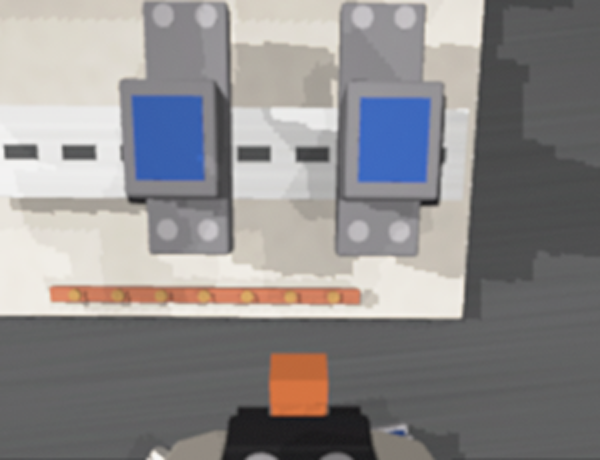

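The wrist view shows the rail running level across the image, far edge at row 107, near edge at row 197, with slots at (254,153) and (312,154). The blue tops are at (168,138) and (395,140), and the near shoulder ends at (191,253) and (377,255).

Run:
```python
from fit import *;import pickle
np.set_printoptions(precision=4,suppress=True)
t=pickle.load(open("w6.pkl","rb"))
px=np.array([[168,138],[395,140],[254,153],[312,154],[191,253],[377,255],[187,3],[383,4],[285,107],[270,197]])/2+[110-.25,-.25]
def f(v):
    x,y,a=v;g=np.array([x,y,.034]);X=np.array([np.cos(a),np.sin(a),0]);Y=np.array([-X[1],X[0],0]);Z=np.array([0,0,1])
    q=lambda a,b,c:proj(t,g+X*a+Y*b+Z*c)
    pr=[q(0,.042,.06),q(0,-.042,.06),None,None,q(-.045,.042,.024),q(-.045,-.042,.024),q(.06,.042,.014),q(.06,-.042,.014)]
    e=[pr[k]-px[k] for k in range(8) if pr[k] is not None]
    for k,o in((2,0),(3,0),(8,.02),(9,-.02)):
        p=ray(t,*px[k],.034);e.append([(np.cos(a)*(p[0]-x)+np.sin(a)*(p[1]-y)-o)/.0007,0])
    return np.ravel(e)
r=least_squares(f,[.5614,-.015,-.104]);print(r.x,r.fun.reshape(-1,2))
```

```text
[ 0.564  -0.0165 -0.1124] [[ 0.6232  0.2638]
 [-0.2242  0.2547]
 [-0.9739  0.9604]
 [ 0.6701  0.7448]
 [-1.1569 -1.929 ]
 [ 1.0111 -1.487 ]
 [ 0.2682  0.    ]
 [-0.0416  0.    ]
 [ 0.2725  0.    ]
 [ 0.8689  0.    ]]
```

```bash
python3 - <<'E'
from fit import *
np.set_printoptions(precision=2,suppress=True)
s=ctrl.camera_info("side");b=cv2.imread("pics/s6r.png")
tcp=np.array([.4704,-.0116,.2007]);yaw=np.radians(-5.93)
def P(th):
    o=tcp-(pts(yaw,th,np.zeros(3),[[.047,0,-.008]])[0]);return np.array([proj(s,p) for p in pts(yaw,th,o,F)])
for th in(.25,.354,.45): print(th,P(th).ravel())
c=P(.354)[0].astype(int);bx=(c[0]-60,c[1]-60,c[0]+60,c[1]+60)
for k in"yo":
    try: print(k,cent(b,k,bx))
    except Exception as e: print(k,e)
a=np.load if 0 else None
crop(b,bx[0]-20,bx[1]-0,160,120,5,"pics/s6.png")
E
python3 go.py 0.5925 -0.0190 0.115 -96.47
```

```text
0.25 [200.63 176.06 224.27 177.83]
0.354 [199.56 178.96 224.33 177.94]
0.45 [198.86 181.59 224.4  178.04]
y (array([200.04, 179.08]), np.int32(178))
o (array([229.65, 218.51]), np.int32(100))
t 15.1 pos [ 0.471  -0.0132  0.2013] yaw -96.11 zaxis [-0.002 -0.    -1.   ] q [-0.14 -0.2   1.88 -0.    1.47  1.54]
move [ 0.1217 -0.0072  0.086 ] turn 0.0063 open 0.0356 F [-0.08 -0.8  -1.29]
```

View pics/s6.png

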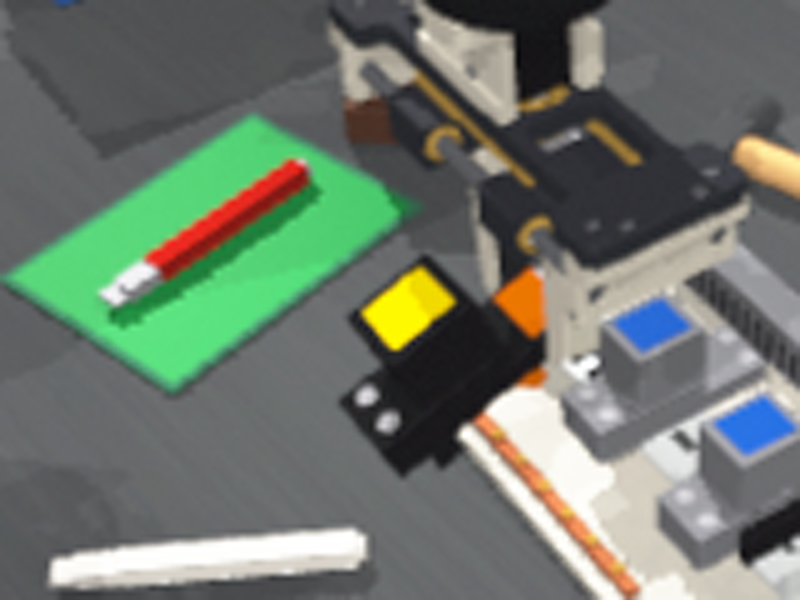

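The chisel lies flat on the mat. The relay's yellow top, at (200,179) in full-frame pixels, is where a 0.354 rad lean predicts, so the relay has not slipped. Go to above the entry point.

Call:
send_rows(
  targets=[
    [0.2, 0.04, -0.003, 0.0, 0.006],
    [0.2, 0.08, -0.006, 0.02, 0.006],
    [0.2, 0.11, -0.007, 0.05, 0.006],
    [0.2, 0.1217, -0.0072, 0.086, 0.006],
    [0.2, 0.1217, -0.0072, 0.086, 0.006],
  ],
)

```text
time: 15.6
position: [0.5924, -0.0201, 0.1097]
orientation: [0.998, -0.057, -0.003, -0.0]
force: [4.8, -0.0, -6.4]
opening: 0.0357
grasp_force: 52.7
```

Call:
send_rows(
  targets=[
    [0.2, 0, 0, 0, 0],
    [0.2, 0, 0, 0, 0],
  ],
)

```text
time: 15.8
position: [0.5929, -0.0195, 0.1165]
orientation: [0.998, -0.057, -0.001, 0.0]
force: [0.4, 0.2, -2.0]
opening: 0.0355
grasp_force: 50.0
```

```bash
python3 go.py 0.5925 -0.0190 0.0715 -96.47
```

```text
t 15.8 pos [ 0.5929 -0.0195  0.1165] yaw -96.53 zaxis [-0.001 -0.    -1.   ] q [-0.12  0.2   1.63 -0.    1.31  1.57]
move [-0.0004 -0.0004  0.045 ] turn -0.001 open 0.0355 F [ 0.35  0.16 -1.97]
```

Call:
send_rows(
  targets=[
    [0.2, -0.0015, 0, 0.01, 0],
    [0.2, -0.0015, 0, 0.018, 0],
    [0.2, -0.0015, 0, 0.024, 0],
    [0.2, -0.0015, 0, 0.028, 0],
    [0.2, -0.0015, 0, 0.03, 0],
  ],
)

```text
time: 16.3
position: [0.5935, -0.0183, 0.0877]
orientation: [0.998, -0.056, 0.002, 0.0]
force: [5.1, -0.1, 2.6]
opening: 0.0356
grasp_force: 52.7
```

Call:
send_rows(
  targets=[
    [0.2, 0, 0, 0.003, 0],
    [0.2, 0, 0, 0.006, 0],
    [0.2, 0, 0, 0.008, 0],
    [0.2, 0, 0, 0.008, 0],
  ],
)

```text
time: 16.7
position: [0.5935, -0.0182, 0.0797]
orientation: [0.998, -0.056, 0.002, 0.0]
force: [7.6, -0.5, -0.9]
opening: 0.0356
grasp_force: 53.8
```

```bash
python3 go.py 0.5925 -0.0190 0.0715 -96.47
```

```text
t 16.7 pos [ 0.5935 -0.0182  0.0797] yaw -96.42 zaxis [ 0.004 -0.001 -1.   ] q [-0.12  0.24  1.66 -0.    1.24  1.57]
move [-0.001   0.0009  0.0082] turn 0.0009 open 0.0356 F [ 7.63 -0.54 -0.89]
```

The fingers are rubbing the noses of the fitted relays (7 N). I'll continue down carefully, watching the forces.

Call:
send_rows(
  targets=[
    [0.2, 0, 0, 0.002, 0],
    [0.2, 0, 0, 0.004, 0],
    [0.2, 0, 0, 0.005, 0],
    [0.2, 0, 0, 0.005, 0],
  ],
)

```text
time: 17.1
position: [0.5935, -0.0183, 0.0748]
orientation: [0.998, -0.056, 0.002, 0.0]
force: [7.1, -0.8, 0.4]
opening: 0.0358
grasp_force: 53.4
```

Call:
send_rows(
  targets=[
    [0.2, 0, 0, 0.0015, 0],
    [0.2, 0, 0, 0.003, 0],
    [0.2, 0, 0, 0.003, 0],
    [0.2, 0, 0, 0.003, 0],
  ],
)

```text
time: 17.5
position: [0.5936, -0.0183, 0.0718]
orientation: [0.998, -0.056, 0.002, 0.0]
force: [6.9, -0.8, 0.8]
opening: 0.0355
grasp_force: 53.5
```

```bash
python3 go.py 0.5925 -0.0190 0.0715 -96.47
```

```text
t 17.5 pos [ 0.5936 -0.0183  0.0718] yaw -96.42 zaxis [ 0.004 -0.001 -1.   ] q [-0.12  0.24  1.67 -0.    1.22  1.57]
move [-0.001   0.0008  0.0003] turn 0.0009 open 0.0355 F [ 6.89 -0.81  0.77]
```

Call:
send_rows(
  targets=[
    [0.2, 0.002, 0, 0.0003, 0],
    [0.2, 0.004, 0, 0.0003, 0],
    [0.2, 0.005, 0, 0.0003, 0],
    [0.2, 0.005, 0, 0.0003, 0],
  ],
)

```text
time: 17.9
position: [0.5964, -0.0186, 0.0699]
orientation: [0.998, -0.056, -0.001, -0.0]
force: [1.2, 0.3, -1.4]
opening: 0.0355
grasp_force: 50.0
```

```bash
python3 go.py 0.5998 -0.0198 0.0715 -96.47
```

```text
t 17.9 pos [ 0.5964 -0.0186  0.0699] yaw -96.43 zaxis [-0.001  0.    -1.   ] q [-0.12  0.26  1.66 -0.    1.23  1.57]
move [ 0.0035  0.0008 -0.0016] turn 0.0007 open 0.0355 F [ 1.21  0.28 -1.38]
```

Call:
send_rows(
  targets=[
    [0.2, 0.0, 0.0005, -0.0014, 0],
    [0.2, 0.001, 0.0005, -0.0016, 0],
    [0.2, 0.002, 0.0005, -0.0016, 0],
    [0.2, 0.003, 0.0005, -0.0016, 0],
    [0.2, 0.003, 0.0005, -0.0016, 0],
  ],
)

```text
time: 18.4
position: [0.5999, -0.0195, 0.0721]
orientation: [0.998, -0.056, 0.0, 0.0]
force: [-0.3, -0.2, -2.2]
opening: 0.0355
grasp_force: 50.0
```

```bash
python3 go.py 0.6008 -0.0198 0.0715 -96.47
```

```text
t 18.4 pos [ 0.5999 -0.0195  0.0721] yaw -96.43 zaxis [ 0. -0. -1.] q [-0.12  0.26  1.64 -0.    1.23  1.57]
move [0.0009 0.0002 0.0006] turn 0.0007 open 0.0355 F [-0.29 -0.2  -2.2 ]
```

Call:
send_rows(
  targets=[
    [0.2, 0.001, 0, 0.0003, 0],
    [0.2, 0.0015, 0, 0.0003, 0],
    [0.2, 0.002, 0, 0.0003, 0],
    [0.2, 0.002, 0, 0.0003, 0],
  ],
)

```text
time: 18.8
position: [0.6015, -0.0196, 0.0715]
orientation: [0.998, -0.056, -0.0, -0.0]
force: [-0.5, 0.0, -2.8]
opening: 0.0356
grasp_force: 50.0
```

```bash
python3 go.py 0.6008 -0.0198 0.0715 -96.47
python3 - <<'E'
from fit import *
b=ctrl.read_camera("side");cv2.imwrite("pics/s7r.png",b);s=ctrl.camera_info("side")
c=proj(s,[.5642,-.0158,.05]).astype(int);print(c);crop(b,c[0]-50,c[1]-40,100,75,8,"pics/s7.png")
E
```

```text
t 18.8 pos [ 0.6015 -0.0196  0.0715] yaw -96.43 zaxis [-0.001  0.    -1.   ] q [-0.12  0.27  1.64 -0.    1.23  1.57]
move [-0.0006  0.0002  0.    ] turn 0.0007 open 0.0356 F [-0.52  0.03 -2.78]
[259 204]
```

View pics/s7.png

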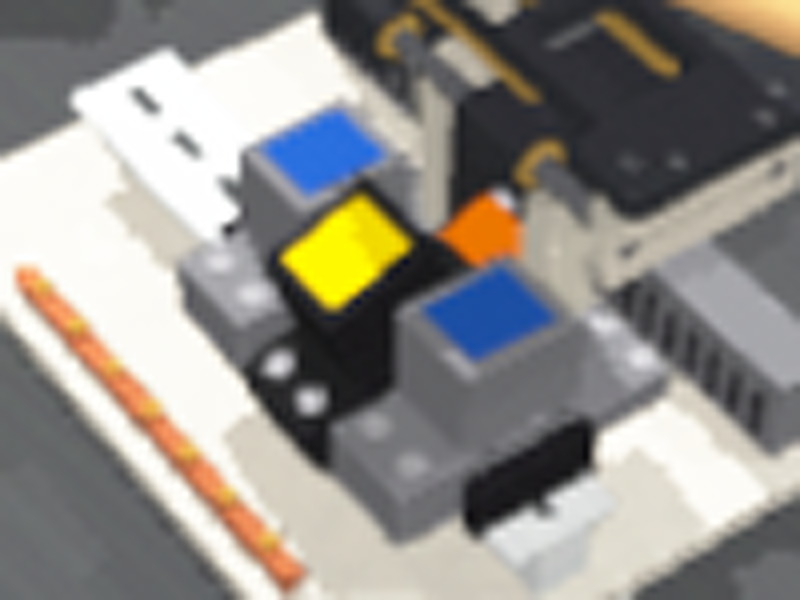

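The side view shows the relay in the gap between the grey ones, leaning towards the robot with its yellow top at (345,250). I'll advance until the leg touches, then do a lift test.

Call:
send_rows(
  targets=[
    [0.2, 0.001, 0, 0, 0],
    [0.2, 0.0015, 0, 0, 0],
    [0.2, 0.0015, 0, 0, 0],
  ],
)

```text
time: 19.15
position: [0.602, -0.0197, 0.071]
orientation: [0.998, -0.056, -0.001, -0.0]
force: [-4.9, 1.0, -1.6]
opening: 0.0357
grasp_force: 50.0
```

Call:
send_rows(
  targets=[
    [0.2, 0, 0, -0.001, 0],
    [0.2, 0, 0, -0.002, 0],
    [0.2, 0, 0, -0.0025, 0],
    [0.2, 0, 0, -0.0025, 0],
  ],
)

```text
time: 19.55
position: [0.6014, -0.0196, 0.0725]
orientation: [0.998, -0.056, -0.002, -0.0]
force: [-5.4, 0.6, -7.8]
opening: 0.0357
grasp_force: 50.0
```

```bash
python3 go.py 0.6008 -0.0198 0.0715 -96.47
```

```text
t 19.55 pos [ 0.6014 -0.0196  0.0725] yaw -96.43 zaxis [-0.004  0.    -1.   ] q [-0.12  0.27  1.64 -0.    1.24  1.57]
move [-0.0006  0.0002  0.001 ] turn 0.0007 open 0.0357 F [-5.45  0.6  -7.76]
```

The leg touches the rail edge and the lip holds against lifting, so it is hooked. Ease off, lower the foot end with a light grip, then let go.

Call:
send_rows(
  targets=[
    [0.2, -0.001, 0, 0.0018, 0],
    [0.2, -0.001, 0, 0.0018, 0],
    [0.2, -0.0005, 0, 0.003, 0],
    [0.2, 0.0, 0, 0.0045, 0],
    [0.2, 0.001, 0, 0.006, 0],
  ],
  grip_force=5,
)

```text
time: 20.05
position: [0.6045, -0.02, 0.0684]
orientation: [0.998, -0.056, 0.0, 0.0]
force: [-3.7, 0.7, -2.8]
opening: 0.0361
grasp_force: 5.0
```

```bash
python3 go.py 0.6008 -0.0198 0.0715 -96.47
```

```text
t 20.05 pos [ 0.6045 -0.02    0.0684] yaw -96.43 zaxis [ 0. -0. -1.] q [-0.12  0.28  1.63  0.    1.23  1.57]
move [-0.0037  0.0003 -0.0031] turn 0.0007 open 0.0361 F [-3.71  0.68 -2.76]
```

Call:
send_rows(
  targets=[
    [0.6, -0.0005, 0, 0, 0],
    [0.6, -0.0005, 0, 0, 0],
    [0.6, -0.0005, 0, 0, 0],
    [0.6, -0.0005, 0, 0, 0],
    [0.6, -0.0005, 0, 0, 0],
  ],
)

```text
time: 20.55
position: [0.6041, -0.0199, 0.0686]
orientation: [0.998, -0.056, 0.0, 0.0]
force: [1.4, -0.3, -0.1]
opening: 0.0559
grasp_force: 0.0
```

Call:
send_rows(
  targets=[
    [0.6, 0, 0, -0.02, 0],
    [0.6, 0, 0, -0.05, 0],
    [0.6, 0, 0, -0.09, 0],
    [0.6, -0.08, 0, -0.12, 0],
    [0.6, -0.1, 0, -0.12, 0],
  ],
)

```text
time: 21.05
position: [0.5096, -0.0094, 0.1894]
orientation: [0.998, -0.056, 0.002, 0.0]
force: [0.2, -1.0, 1.2]
opening: 0.0555
grasp_force: 0.0
```

```bash
python3 go.py 0.6045 -0.0203 0.12 -96.47
python3 - <<'E'
from fit import *;import pickle
w=ctrl.camera_info("wrist");a=ctrl.read_camera("wrist");b=ctrl.read_camera("side");s=ctrl.camera_info("side");pickle.dump((w,s),open("w8.pkl","wb"))
cv2.imwrite("pics/w8r.png",a);cv2.imwrite("pics/s8r.png",b)
A=cv2.resize(a[0:230,156:356],(400,460),interpolation=cv2.INTER_CUBIC);B=cv2.resize(b[164:239,219:284],(399,460),interpolation=cv2.INTER_CUBIC)
cv2.imwrite("pics/m8.png",np.hstack([A,B]))
E
```

```text
t 21.05 pos [ 0.5096 -0.0094  0.1894] yaw -96.44 zaxis [ 0.003 -0.    -1.   ] q [-0.12 -0.09  1.8  -0.    1.43  1.56]
move [0.0952 0.0002 0.0697] turn 0.0005 open 0.0555 F [ 0.17 -0.95  1.15]
```

View pics/m8.png

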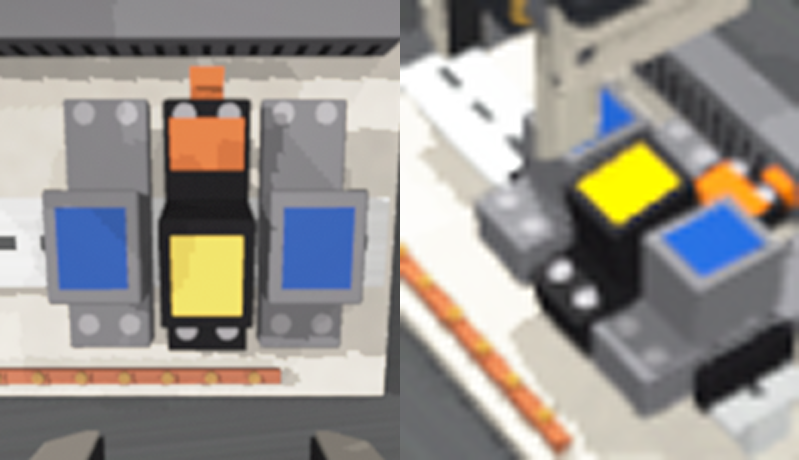

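It is hooked and leaning, centred between the grey relays, with the yellow top at (207,275) and the patch at (207,143) in the wrist crop. I'll fit its pose.

```bash
python3 - <<'E'
from fit import *;import pickle
np.set_printoptions(precision=4,suppress=True)
w,s=pickle.load(open("w8.pkl","rb"));yaw=-.113
m=np.array([[207,275],[207,143]])/2+[156-.25,-.25]
sb=cv2.imread("pics/s8r.png");ys,_=cent(sb,"y",(219,164,284,239));print(ys)
g=np.array([.5642,-.0158,.034]);X=np.array([np.cos(yaw),np.sin(yaw),0]);Y=np.array([-X[1],X[0],0])
P=lambda v:pts(yaw,v[3],g+X*v[0]+Y*v[1]+[0,0,v[2]],F)
f=lambda v:np.r_[np.ravel([proj(w,p)-q for p,q in zip(P(v),m)]),(proj(s,P(v)[0])-ys)]
r=least_squares(f,[-.003,0,.025,.25],x_scale=[.01,.01,.01,.1]);print(r.x,r.fun)
o=r.x
R=lambda p:pts(0,o[3],np.array([o[0],o[1],o[2]]),[p])[0]
print("lip",R([-.016,0,-.0295]),"press",R([.043,0,-.008]))
E
python3 go.py 0.6049 -0.0204 0.11 -96.47
```

```text
[255.8846 193.4846]
[-0.0029 -0.0011  0.0251  0.1771] [-0.0509  0.1458 -0.0811 -0.0001  0.6173  0.0661]
lip [-0.0135 -0.0011 -0.0068] press [ 0.0408 -0.0011  0.0248]
t 21.15 pos [ 0.5044 -0.0084  0.188 ] yaw -96.4 zaxis [-0.001  0.    -1.   ] q [-0.12 -0.1   1.81  0.    1.43  1.56]
move [0.1013 0.0007 0.0779] turn 0.0012 open 0.0558 F [ 0.52 -0.01  0.  ]
```

Lip and lean are within the windows. Close the fingers and go above the orange patch.

Call:
send_rows(
  targets=[
    [0, 0.04, 0, 0, 0],
    [0, 0.08, 0, 0, 0],
    [0, 0.1025, 0.001, 0.02, 0],
    [0, 0.1025, 0.002, 0.06, 0],
    [0, 0.1025, 0.002, 0.08, 0],
  ],
  grip_force=10,
)

```text
time: 21.65
position: [0.6099, -0.0228, 0.1036]
orientation: [0.998, -0.056, -0.002, -0.0]
force: [-0.6, -0.3, -0.3]
opening: 0.0205
grasp_force: 0.0
```

Call:
send_rows(
  targets=[
    [0, 0, 0, 0, 0],
    [0, 0, 0, 0, 0],
    [0, 0, 0, 0.01, 0],
    [0, 0, 0, 0.02, 0],
    [0, 0, 0, 0.025, 0],
  ],
)

```text
time: 22.15
position: [0.6104, -0.0226, 0.0817]
orientation: [0.998, -0.056, 0.0, 0.0]
force: [-1.1, 0.6, -0.1]
opening: 0.0007
grasp_force: 0.0
```

```bash
python3 go.py 0.6058 -0.0215 0.065 -96.47
```

```text
t 22.15 pos [ 0.6104 -0.0226  0.0817] yaw -96.43 zaxis [ 0. -0. -1.] q [-0.12  0.28  1.61 -0.    1.25  1.56]
move [-0.0047 -0.0006  0.0167] turn 0.0008 open 0.0007 F [-1.15  0.61 -0.09]
```

Press down in small steps.

Call:
send_rows(
  targets=[
    [0, -0.003, 0, 0.003, 0],
    [0, -0.004, 0, 0.006, 0],
    [0, -0.004, 0, 0.009, 0],
    [0, -0.004, 0, 0.011, 0],
  ],
)

```text
time: 22.55
position: [0.6088, -0.0225, 0.0734]
orientation: [0.998, -0.056, 0.003, 0.0]
force: [2.4, -0.2, 12.1]
opening: 0.0005
grasp_force: 5.8
```

Call:
send_rows(
  targets=[
    [0, 0, 0, 0.002, 0],
    [0, 0, 0, 0.004, 0],
    [0, 0, 0, 0.005, 0],
    [0, 0, 0, 0.005, 0],
  ],
)

```text
time: 22.95
position: [0.6058, -0.0221, 0.0654]
orientation: [0.998, -0.056, -0.001, -0.0]
force: [0.0, 0.2, -0.7]
opening: 0.0005
grasp_force: 0.0
```

Call:
send_rows(
  targets=[
    [0, 0, 0, 0.001, 0],
    [0, 0, 0, 0.002, 0],
    [0, 0, 0, 0.003, 0],
    [0, 0, 0, 0.003, 0],
  ],
)

```text
time: 23.35
position: [0.6069, -0.0223, 0.064]
orientation: [0.998, -0.056, 0.0, 0.0]
force: [-1.4, -0.5, 6.9]
opening: 0.0006
grasp_force: 3.0
```

Call:
send_rows(
  targets=[
    [0, 0, 0, -0.02, 0],
    [0, 0, 0, -0.06, 0],
    [0, -0.05, 0, -0.11, 0],
    [0, -0.1, 0, -0.13, 0],
    [0, -0.1, 0, -0.13, 0],
  ],
)

```text
time: 23.85
position: [0.5059, -0.0108, 0.1955]
orientation: [0.998, -0.056, 0.001, 0.0]
force: [0.2, 0.1, 0.6]
opening: 0.0003
grasp_force: 0.0
```

Run:
```python
from fit import *;import pickle
np.set_printoptions(precision=4,suppress=True)
w=ctrl.camera_info("wrist");a=ctrl.read_camera("wrist");b=ctrl.read_camera("side");s=ctrl.camera_info("side")
yaw=-.113;H,W=a.shape[:2]
cy=[cent(a,"y",(156,0,356,230))[0],cent(a,"o",(156,0,356,230))[0]];ys=cent(b,"y",(219,164,284,239))[0];print(cy,ys)
g=np.array([.5642,-.0158,.034]);X=np.array([np.cos(yaw),np.sin(yaw),0]);Y=np.array([-X[1],X[0],0])
P=lambda v:pts(yaw,v[3],g+X*v[0]+Y*v[1]+[0,0,v[2]],F)
f=lambda v:np.r_[np.ravel([proj(w,p)-q for p,q in zip(P(v),cy)]),(proj(s,P(v)[0])-ys)]
r=least_squares(f,[-.003,0,.025,.1],x_scale=[.01,.01,.01,.1]);print(r.x,r.fun,ctrl.observe()["time"])
A=cv2.resize(a[0:230,156:356],(400,460),interpolation=cv2.INTER_CUBIC);B=cv2.resize(b[164:239,219:284],(399,460),interpolation=cv2.INTER_CUBIC)
cv2.imwrite("pics/m9.png",np.hstack([A,B]))
```

```text
[array([256.5, 137. ]), array([256.8609,  65.0287])] [259.3729 192.2797]
[-0.0024 -0.0013  0.0331  0.2624] [ 0.4806 -0.8755  0.2881 -0.0022 -3.7068 -0.3962] 23.95
```

View pics/m9.png

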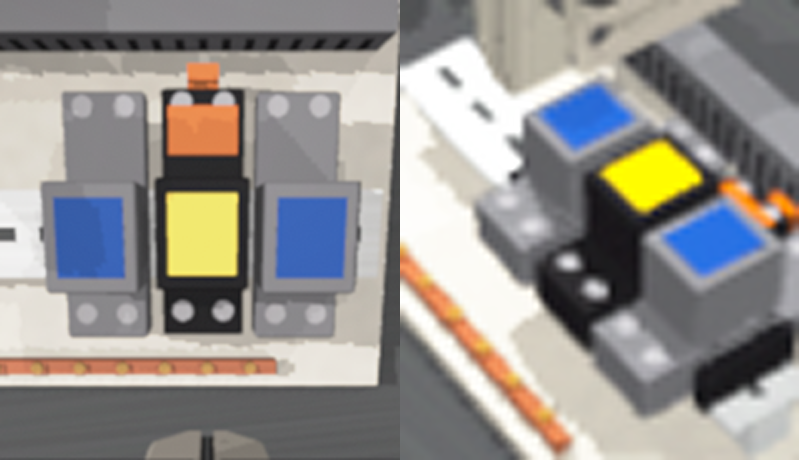

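The relay is seated level: its nose, shoulders and end line up with the grey ones in both views (yellow top at (202,234) in the wrist crop). The fit's 0.26 rad lean contradicts this, but it used a bad yellow centroid: row 137, against about 117 in the picture. The pressing force also vanished at the expected seated height, so I'm handing it in.

```bash
python3 -c "
from plant import ctrl
print(ctrl.sign_off())"
```

```text
the job is handed in; nothing more can be done
None
```

The job is handed in: the red chisel lies on the green mat and the small relay is hooked, clicked in and level in the gap, after about 24 s of the 64 s allowed; the verdict was not shown.

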